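# Unstack the paint tubs onto their drip trays

## Robot

A 6-joint arm with a two-finger parallel gripper is mounted at the origin on the work surface. World frame = base frame: x ahead of the robot, y to its left, z up, the work surface at z = 0. Lengths are in m, angles in rad, forces in N, time in s.
With the tool pointing down it reaches from about 0.15 to 0.775 m from the base axis. Payload 6.1 kg.
Tool frame: the origin (TCP) lies midway between the tips of the shut fingers; the grasp point (between the pads) lies 19 mm behind it (robot.hold_point_z is the distance from the TCP to the grasp point, in m); z points along the fingers, y is the line along which they close (so a half turn about z gives the same grasp; the last joint's range is limited). The gripper opens to 85 mm and grips with 20 to 120 N. Pads are 22 mm wide; open, the fingers measure 114 mm over their backs; the gripper's body (76 mm by 85 mm) begins 54 mm behind the grasp point. The pads swing forward as they close: fully open they stand 13 mm farther back than shut.
Start: joints at [-1.284, 0.126, -0.04, 1.405, 0, 1.571], TCP at [0.149, -0.504, 0.231] pointing down, gripper open.
Joint ranges: [-2.72, 2.72], [-0.95, 1.95], [-1.27, 1.35], [-1.78, 2.02], [-1.46, 1.47], [-3.14, 3.14]. Speed limits (rad/s): [2.39, 2.39, 3.01, 3.14, 3.14, 3.14].

## Interface

Orientations are given as a 3x3 rotation matrix whose columns are the frame's x, y, z axes.
In Python, from bench import robot gives the robot as it stands. The module is installed in compiled form; this text tells all that it offers.
- The arm moves only by the shell command python3 -m inch 'ROWS' [FORCE]. ROWS is JSON, one flat list of numbers, 7 for each row, row after row: the turn, a rotation vector about the tool's x, y, z in degrees, then the shift along the tool's x, y, z in mm, then the closure, from -1 (fully open) to 1 (shut), so that 0 is half open. A call has exactly 8 rows; each row shifts and turns the commanded pose from where the row before left it, along the tool's axes as they then stand; what a row does not reach is not made up. A row lasts 1/8 s, in which the tool goes at most 62.5 mm and 10.7 degrees, less where a joint would pass 70% of its speed; a pose out of reach is approached as far as the arm can. A call with a gripper value outside its range is refused whole. The fingers move at their own pace and stop on an object; FORCE is the grip in N (left out, the last holds). Time passes only in rows, so rows that do not move let the fingers close, or fill a call up. It gives the time, the measured TCP pose, the force, the opening and the grip force at its end, in the units of the state.
- robot.sense(): the state, without advancing time (a new reading comes with each control period).
- robot.camera(name): name is "scene" or "top" or "wrist"; returns a dict with "color" (400x640x3 uint8, red, green, blue), "intrinsics" (3x3 intrinsics, pixels), "R" (3x3) and "t" (3): a world point X has camera coordinates R X + t. Camera axes: x right, y down, z forward; pixel columns grow to the right and rows downward; lengths in m; the calibration is good to about 2 mm. The wrist camera is an equidistant fisheye: a pixel r from the principal point sees the ray r / f radians off the axis. A picture is of the moment at which its call begins. There is no depth.
- robot.hand_in(): hands the job in; it is judged then, once.
Trained networks look in a picture, given as the dict that the camera call returned (one of the last four; its "shot" number tells which), for a name from the list of things; names that differ only in an ending like _2 or _b are one class to them, and where a whole thing is asked for, a point or a joint stands for the part that bears it (a point fixed in the world has none). Each returns a list of dicts, best first, with "confidence" (0 to 1); they miss things now and then, are a little off and sometimes report something else, mostly with a low value. They report only what shows in the picture. A call takes as long as a camera call. They do not tell look-alikes from the thing itself.
- robot.recognise(name, picture): "point" ([column, row] in pixels, amid what is visible of it).
- robot.landmark_of(name, picture): "point" ([column, row] in pixels: a listed point, or the origin of a listed thing).
The state is a dict: "t": time; "q": joint angles; "dq": joint speeds; "joint_efforts": joint torques, N m; "position": TCP position; "ee_rot": TCP orientation; "ft_force": force on the tool from outside, world axes, zero at the start; "moment": the same for the moment, N m; "grip_width": finger opening in m; "finger_force": force on a finger pad.
Only numpy, scipy, OpenCV 4.12 (cv2) and the standard library are available. Lean on these libraries where they do the work, as an engineer would, in place of code of your own. Each camera call takes 0.05 s, during which the arm holds its last target. There are 200 camera calls.

## Task

The shut paint tubs were left piled in one stack: take it apart and set each tub down flat inside the drip tray of its own shape and size (long, square, larger round, small round), for the painters to open. Keep every tub upright all the while, and leave the drinking glass and the jar of brushes standing where they are.

Things in the scene. Friction and masses are not known exactly. Their poses are not given: they have to be found in the camera images.
- long_tub: Oblong white plastic paint tub with a flush lid (grey border, white middle), shut: 160 long (its x) by 60 wide (its y) by 45 mm high, about 0.35 kg. Loose, stands on the table and carries the other three tubs at the start: the round and the square tub stand on its lid about 48 mm either side of its middle, one towards each end, which at which end varies. Origin: centre of the underside; z up, x along its length.
- round_tub: The larger round white paint tub with a flush lid (grey border, white middle), shut: 56 mm diameter, 50 mm high, about 0.13 kg. Loose, on the long tub's lid at the start. Origin: centre of the underside; z up.
- square_tub: Square white paint tub with a flush lid (grey border, white middle), shut: 52 by 52 mm, 50 mm high, about 0.14 kg. Loose, on the long tub's lid at the start, turned up to 7 degrees from it. Origin: centre of the underside; z up, x and y square to its sides.
- small_tub: The small round white paint tub with a flush lid (grey border, white middle), shut: 36 mm diameter, 36 mm high, about 0.05 kg. Loose, on top of the stack at the start: on the lid of the round or of the square tub. Origin: centre of the underside; z up.
- long_tray: Oblong flat grey drip tray, open on top: outside 186 (its x) by 84 mm (its y), inside 180 by 78 mm, floor 3 mm thick, rim 7 mm above the table and 3 mm thick. Fixed to the table; place varies. Origin: centre of the underside; z up, x along its length.
- round_tray: The larger round grey drip tray: outside diameter 82, inside 76 mm, floor 3 mm thick, rim 7 mm above the table. Fixed to the table; place varies. Origin: centre of the underside; z up.
- square_tray: Square grey drip tray: outside 76 by 76, inside 70 by 70 mm, floor 3 mm thick, rim 7 mm above the table. Fixed to the table; place and turn vary. Origin: centre of the underside; z up, x and y square to its sides.
- small_tray: The small round grey drip tray: outside diameter 58, inside 52 mm, floor 3 mm thick, rim 7 mm above the table. Fixed to the table; place varies. Origin: centre of the underside; z up.
- glass: Bystander: an empty drinking glass, 72 mm across the mouth, 90 mm high, standing on the table beyond the work. Origin: centre of its underside.
- brush_jar: Bystander: a white jar with three paintbrushes standing in it, 72 mm diameter, 90 mm high, brush tips to about 180 mm, standing on the table beyond the work. Origin: centre of its underside.
There are look-alikes about, which are no part of the job. Several things have the shape of the long_tub; the one meant has the colours described above. What is shaped like the round_tub but yellow is not meant.

How it is judged:
By the outcome, as a careful person would: the job done as asked, in the order asked, and still so for the second after the job is handed in, with the robot touching nothing.
It also fails if it takes over 120 s, if anything falls off the work surface, if the arm or the gripper's body presses on something with over 40 N, if the wrist force passes 120 N, or if a joint passes its speed limit or range.

## Working session

There is one attempt and no reset: what is moved stays moved. The work goes in short steps, Python scripts to look and compute and a shell command to move; the robot and the scene stay as the last step left them, time stands still between calls to the robot, and variables do not carry over. Pictures are saved under pics/ and viewed, at most 14 in all, crops included, and the job is handed in when it is done.

```bash
mkdir -p pics; cat > h.py <<'E'
import numpy as np, cv2
from bench import robot
def ray(p,uv):
    K=p["intrinsics"];d=np.linalg.inv(K)@np.array([uv[0],uv[1],1.]);R=np.array(p["R"]);return R.T@d, -R.T@np.array(p["t"])
def at(p,uv,z):
    d,c=ray(p,uv);return c+d*(z-c[2])/d[2]
def proj(p,X):
    c=np.array(p["R"])@np.array(X)+p["t"];u=np.array(p["intrinsics"])@c;return u[:2]/u[2]
def save(p,n,crop=None,s=1):
    im=p["color"][:,:,::-1]
    if crop: a,b,c,d=crop; im=im[b:d,a:c]
    cv2.imwrite("pics/"+n,cv2.resize(im,None,fx=s,fy=s,interpolation=cv2.INTER_CUBIC))
E
python3 - <<'E'
from h import *
for c in ("top","scene"):
    p=robot.camera(c);save(p,c+"1.png")
    print(c,-np.array(p["R"]).T@p["t"],p["intrinsics"][0])
    for n in "long_tub round_tub square_tub small_tub long_tray round_tray square_tray small_tray glass brush_jar".split():
        for d in robot.landmark_of(n,p)[:4]:
            print(n,np.round(d["confidence"],2),np.round(d["point"]),np.round(at(p,d["point"],{'round_tub':.045,'square_tub':.045,'small_tub':.095}.get(n,0)),3))
E
```

```text
top [ 0.3573457  -0.00099735  0.90076994] [365.03956596   0.         321.40604555]
long_tub 0.98 [357. 262.] [ 0.397 -0.11   0.   ]
long_tub 0.72 [424. 239.] [ 0.454 -0.277  0.   ]
long_tub 0.63 [454. 324.] [ 0.253 -0.34   0.   ]
round_tub 0.96 [423. 216.] [ 0.506 -0.265  0.045]
round_tub 0.81 [370. 208.] [ 0.524 -0.138  0.045]
square_tub 0.58 [437. 255.] [ 0.412 -0.293  0.045]
small_tub 0.55 [449. 256.] [ 0.407 -0.303  0.095]
long_tray 0.65 [205. 234.] [0.464 0.263 0.   ]
round_tray 0.83 [206. 177.] [0.61  0.272 0.   ]
square_tray 0.9 [311. 203.] [0.545 0.004 0.   ]
small_tray 0.63 [418. 176.] [ 0.616 -0.272  0.   ]
glass 0.61 [358. 123.] [ 0.761 -0.12   0.   ]
glass 0.5 [424. 241.] [ 0.45  -0.277  0.   ]
brush_jar 0.82 [272. 119.] [0.77  0.109 0.   ]
scene [1.05792498 0.90075841 0.91575921] [468.79702264   0.         321.09291444]
long_tub 0.72 [303. 179.] [ 0.444 -0.27   0.   ]
long_tub 0.72 [338. 155.] [ 0.259 -0.335  0.   ]
long_tub 0.62 [343. 202.] [ 0.4  -0.09  0.  ]
long_tub 0.27 [264. 288.] [0.773 0.105 0.   ]
round_tub 0.72 [288. 171.] [ 0.495 -0.277  0.045]
round_tub 0.65 [299. 204.] [ 0.549 -0.104  0.045]
square_tub 0.73 [306. 159.] [ 0.407 -0.311  0.045]
small_tub 0.72 [309. 148.] [ 0.401 -0.297  0.095]
long_tray 0.77 [396. 279.] [0.467 0.264 0.   ]
long_tray 0.24 [288. 174.] [ 0.474 -0.326  0.   ]
round_tray 0.93 [350. 304.] [0.613 0.268 0.   ]
square_tray 0.97 [321. 237.] [0.547 0.019 0.   ]
small_tray 0.7 [257. 196.] [ 0.62  -0.268  0.   ]
glass 0.86 [235. 237.] [ 0.758 -0.119  0.   ]
brush_jar 0.84 [262. 288.] [0.778 0.105 0.   ]
```

View pics/top1.png

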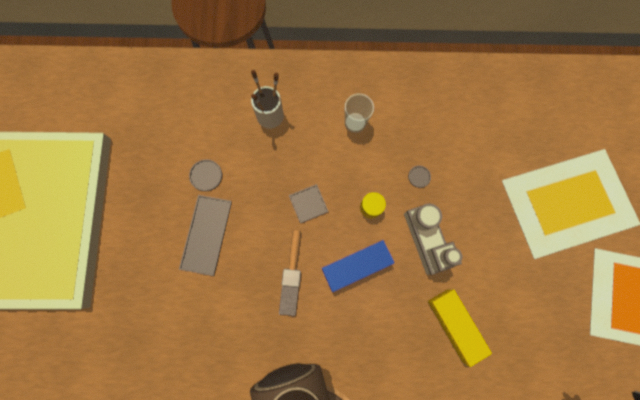

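View pics/scene1.png

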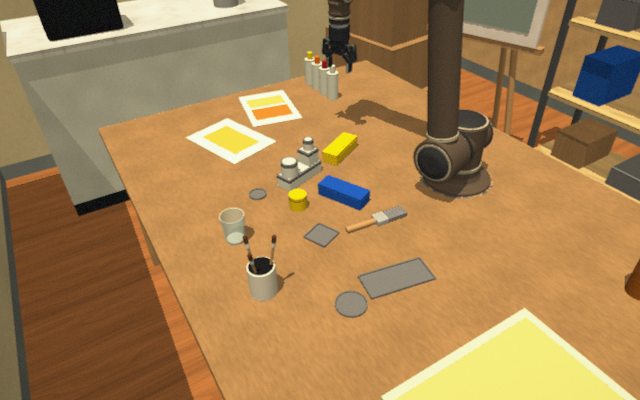

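The stack is at about pixel (433,240) in the top view: the round tub is at (429,216), and the square tub with the small one on it is near (449,256). The other blue, yellow and yellow-round items are look-alikes. Next I'll measure from close up.

```bash
python3 - <<'E'
from h import *
np.set_printoptions(suppress=True,precision=3)
s=robot.sense();print(s["position"],s["ee_rot"],s["grip_width"],robot.hold_point_z)
p=robot.camera("top")
save(p,"crop1.png",(395,160,475,285),4.8)
im=p["color"]
hsv=cv2.cvtColor(im,cv2.COLOR_RGB2HSV)
m=((hsv[...,1]<90)&(hsv[...,2]>50)).astype(np.uint8)*255
# trays (rim top z .007)
for n,uv in dict(long=(205,234),round=(206,177),square=(309,204),small=(419,177)).items():
    k,l,st,ce=cv2.connectedComponentsWithStats(m)
    i=l[uv[1],uv[0]]
    if i==0: print(n,hsv[uv[1],uv[0]]);continue
    c=np.argwhere(l==i)[:,::-1]
    W=np.array([at(p,u,.006)[:2] for u in c]).astype(np.float32)
    print(n,len(c),cv2.minAreaRect(W*1000))
E
```

```text
[ 0.149 -0.504  0.231] [[ 0.959  0.283  0.   ]
 [ 0.283 -0.959 -0.   ]
 [-0.     0.    -1.   ]] 0.08523884728505379 0.0187
long 2579 ((462.95684814453125, 260.3615417480469), (83.85713958740234, 183.83810424804688), 79.5914535522461)
round 760 ((613.4769287109375, 270.2022399902344), (78.95490264892578, 77.54904174804688), 4.158435821533203)
square 856 ((541.9299926757812, 10.714729309082031), (74.33441925048828, 73.9361572265625), 22.885807037353516)
small 345 ((615.4104614257812, -272.16314697265625), (51.5319709777832, 53.719303131103516), 87.39241027832031)
```

View pics/crop1.png

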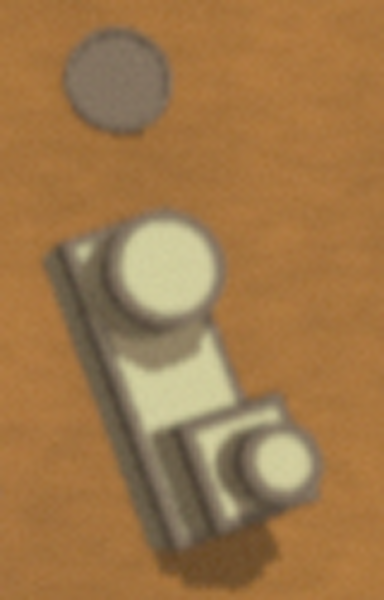

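The crop shows the round lid centred at (429.4,215.8), the small lid at (453.9,256.0) and the square lid at about (447.3,256.5). The long tub's left lid edge runs from (409,212) to (433,273).

```bash
python3 - <<'E'
from h import *
np.set_printoptions(suppress=True,precision=3)
p=robot.camera("top")
f=lambda x,y,z:at(p,(395+x/4.8-.4,160+y/4.8-.4),z)
r=f(165,268,.095);s=f(283,461,.131);q=f(251,463,.095)
print("round",r,"small",s,"sq",q,"mid",(r+q)/2)
ang=lambda a,b:np.degrees(np.arctan2(*(a-b)[:2][::-1]))
print("long axis",ang(r,q),ang(f(68,248,.045),f(185,550,.045)))
print("sq sides",ang(f(190,433,.095),f(222,533,.095)),ang(f(280,393,.095),f(190,433,.095)))
s0=robot.sense();R=s0["ee_rot"];P=s0["position"]
print("yaw y-axis",ang(R[:,1],0*R[:,1]))
print("to small tool frame", R.T@(s+[0,0,.22-s[2]]-P)*1000)
E
```

```text
round [ 0.498 -0.263  0.095] small [ 0.406 -0.299  0.131] sq [ 0.407 -0.298  0.095] mid [ 0.452 -0.28   0.095]
long axis 20.933702105783826 18.716196475294975
sq sides 14.8358127958048 -66.64122188898274
yaw y-axis -73.56668015776786
to small tool frame [ 304.464 -123.602   11.281]
```

```bash
python3 -m inch '[0,0,0,38,-15.5,0,-1, 0,0,0,38,-15.5,0,-1, 0,0,0,38,-15.5,0,-1, 0,0,0,38,-15.5,0,-1, 0,0,0,38,-15.5,0,-1, 0,0,0,38,-15.5,0,-1, 0,0,0,38,-15.5,0,-1, 0,0,-3.6,38,-15.5,0,-1]'
cat >> h.py <<'E'
def wproj(p,X):
    c=np.array(p["R"])@np.array(X)+p["t"];K=np.array(p["intrinsics"]);r=np.hypot(c[0],c[1]);th=np.arctan2(r,c[2])
    return np.array([K[0,2]+K[0,0]*th*c[0]/r,K[1,2]+K[1,1]*th*c[1]/r])
def wat(p,uv,z):
    K=np.array(p["intrinsics"]);R=np.array(p["R"]);a=(uv[0]-K[0,2])/K[0,0];b=(uv[1]-K[1,2])/K[1,1];th=np.hypot(a,b)
    d=R.T@np.array([np.sin(th)*a/th,np.sin(th)*b/th,np.cos(th)]);c=-R.T@np.array(p["t"]);return c+d*(z-c[2])/d[2]
def go(X,ydir=None):
    "tool-frame shift to X (mm), yaw turn about tool z to bring y to ydir deg"
    s=robot.sense();R=s["ee_rot"];a=np.degrees(np.arctan2(R[1,1],R[0,1]))
    print("pos",np.round(s["position"],4),"y",round(a,2),"w",round(s["grip_width"],4),"fz",np.round(s["ft_force"],1),"shift",np.round(R.T@(np.array(X)-s["position"])*1000,1), "" if ydir is None else "turn z %.1f"%(-((ydir-a+90)%180-90)))
E
python3 - <<'E'
from h import *
p=robot.camera("wrist");save(p,"w1.png")
for n,z in dict(small_tub=.095,square_tub=.045,round_tub=.045,long_tub=0,small_tray=0).items():
    for d in robot.landmark_of(n,p)[:2]: print(n,round(d["confidence"],2),np.round(d["point"]),np.round(wat(p,d["point"],z),3))
go([.406,-.299,.22],-70)
E
```

```text
t: 2.2
position: [0.406, -0.2977, 0.2314]
ee_rot: [[0.939, 0.344, 0.0], [0.344, -0.939, -0.0], [0.0, 0.0, -1.0]]
ft_force: [0.1, -0.7, -0.1]
grip_width: 0.0858
finger_force: 0.0
small_tub 0.86 [320. 186.] [ 0.404 -0.296  0.095]
square_tub 0.78 [320. 171.] [ 0.407 -0.295  0.045]
round_tub 0.77 [319.  82.] [ 0.497 -0.261  0.045]
round_tub 0.72 [239.  31.] [ 0.524 -0.161  0.045]
long_tub 0.9 [177. 131.] [ 0.386 -0.105  0.   ]
long_tub 0.61 [319. 130.] [ 0.446 -0.28   0.   ]
small_tray 0.71 [361.   3.] [ 0.613 -0.272  0.   ]
pos [ 0.4045 -0.299   0.2313] y -70.01 w 0.0856 fz [-0.8 -0.5 -0.1] shift [ 1.4  0.5 11.3] turn z -0.0
```

View pics/w1.png

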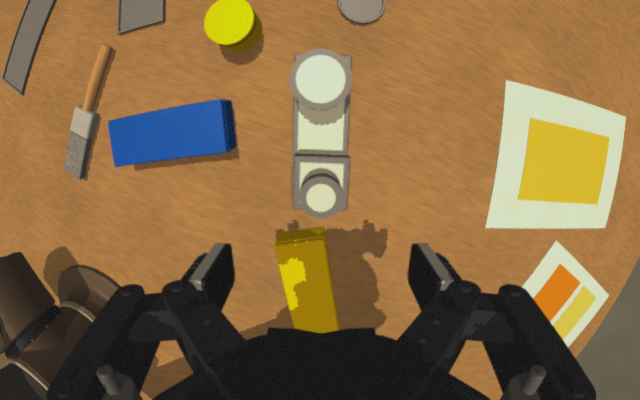

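The tubs line up with the tool: the small lid is at (320,197), with the square tub below it and the round one at (320,80). I'll descend and grip the small tub.

```bash
python3 -m inch '[0,0,0,0,0,40,-1, 0,0,0,0,0,40,-1, 0,0,0,0,0,31,-1, 0,0,0,0,0,20,-1, 0,0,0,0,0,0,-0.3, 0,0,0,0,0,0,1, 0,0,0,0,0,0,1, 0,0,0,0,0,0,1]' 25; python3 - <<'E'
from h import *
go([.6165,-.272,.16],-70)
E
```

```text
t: 3.5
position: [0.4055, -0.2993, 0.1017]
ee_rot: [[0.94, 0.342, 0.002], [0.342, -0.94, -0.002], [0.001, 0.002, -1.0]]
ft_force: [-1.3, -0.5, 5.6]
grip_width: 0.0352
finger_force: 25.4
pos [ 0.4055 -0.2993  0.1017] y -69.98 w 0.0352 fz [-1.3 -0.5  5.6] shift [207.6  46.7 -58. ] turn z 0.0
```

```bash
python3 -m inch '[0,0,0,0,0,-20,1, 0,0,0,0,0,-40,1, 0,0,0,34.6,7.8,0,1, 0,0,0,34.6,7.8,0,1, 0,0,0,34.6,7.8,0,1, 0,0,0,34.6,7.8,0,1, 0,0,0,34.6,7.8,0,1, 0,0,0,34.6,7.8,0,1]'; python3 - <<'E'
from h import *
p=robot.camera("wrist");save(p,"w2.png")
for n in ("small_tub","small_tray"):
    for d in robot.landmark_of(n,p)[:2]: print(n,round(d["confidence"],2),np.round(d["point"]),np.round(wat(p,d["point"],.155 if n=="small_tub" else 0),3))
go([.6165,-.272,.0095],-70)
E
```

```text
t: 4.5
position: [0.6173, -0.2711, 0.1602]
ee_rot: [[0.939, 0.343, 0.0], [0.343, -0.939, 0.0], [0.0, -0.0, -1.0]]
ft_force: [-0.3, -1.1, -1.8]
grip_width: 0.0355
finger_force: 25.2
small_tub 0.87 [320. 246.] [ 0.616 -0.27   0.155]
small_tray 0.6 [321. 182.] [ 0.614 -0.271  0.   ]
pos [ 0.6172 -0.2708  0.1593] y -69.87 w 0.0354 fz [-0.7  0.1 -0.7] shift [ -1.    1.  149.8] turn z 0.1
```

View pics/w2.png

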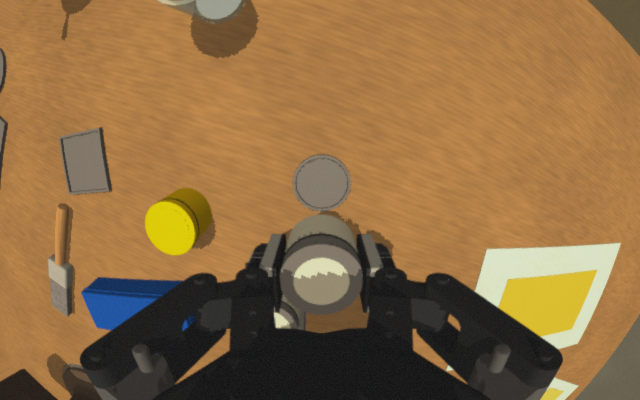

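The held tub is upright and sits just behind the tray at (321,182), which fits the geometry. I'll lower it.

```bash
python3 -m inch '[0,0,0,-1,0.5,40,1, 0,0,0,0,0,40,1, 0,0,0,0,0,40,1, 0,0,0,0,0,20,1, 0,0,0,0,0,5,1, 0,0,0,0,0,4,1, 0,0,0,0,0,0,1, 0,0,0,0,0,0,1]'; python3 - <<'E'
from h import *
go([.6165,-.272,.0095],-70)
E
```

```text
t: 5.65
position: [0.6159, -0.2726, 0.0124]
ee_rot: [[0.94, 0.343, 0.002], [0.343, -0.94, -0.001], [0.001, 0.001, -1.0]]
ft_force: [-0.2, -0.7, -0.6]
grip_width: 0.0354
finger_force: 25.2
pos [ 0.6159 -0.2726  0.0124] y -69.97 w 0.0354 fz [-0.2 -0.7 -0.6] shift [ 0.8 -0.3  2.9] turn z 0.0
```

```bash
python3 -m inch '[0,0,0,0,0,2.5,1, 0,0,0,0,0,0,1, 0,0,0,0,0,0,-1, 0,0,0,0,0,0,-1, 0,0,0,0,0,0,-1, 0,0,0,0,0,-25,-1, 0,0,0,0,0,-60,-1, 0,0,0,0,0,-60,-1]'; python3 - <<'E'
from h import *
go([.407,-.297,.155],-70)
E
```

```text
t: 6.65
position: [0.6148, -0.2721, 0.1547]
ee_rot: [[0.939, 0.343, -0.001], [0.343, -0.939, 0.001], [-0.001, -0.001, -1.0]]
ft_force: [0.8, -0.3, -0.1]
grip_width: 0.0849
finger_force: 0.0
pos [ 0.6148 -0.2721  0.1547] y -69.97 w 0.0849 fz [ 0.8 -0.3 -0.1] shift [-203.8  -47.8   -0. ] turn z 0.0
```

```bash
python3 -m inch '[0,0,0,-34,-8,-20,-1, 0,0,0,-34,-8,-20,-1, 0,0,0,-34,-8,0,-1, 0,0,0,-34,-8,0,-1, 0,0,0,-34,-8,0,-1, 0,0,0,-34,-8,0,-1, 0,0,0,0,0,0,-1, 0,0,0,0,0,0,-1]'; python3 - <<'E'
from h import *
p=robot.camera("wrist");save(p,"w3.png",(200,0,440,240),2.5)
for n,z in dict(square_tub=.045,round_tub=.045,small_tub=.003).items():
    for d in robot.landmark_of(n,p)[:2]: print(n,round(d["confidence"],2),np.round(d["point"]),np.round(wat(p,d["point"],z),3))
print(wproj(p,[.407,-.297,.095]))
go([.407,-.297,.051],-70)
E
```

```text
t: 7.65
position: [0.4076, -0.2972, 0.1939]
ee_rot: [[0.94, 0.342, 0.001], [0.342, -0.94, -0.0], [0.001, 0.0, -1.0]]
ft_force: [-0.5, -0.1, -0.6]
grip_width: 0.0855
finger_force: 0.0
square_tub 0.6 [322. 180.] [ 0.409 -0.298  0.045]
round_tub 0.88 [321.  82.] [ 0.497 -0.264  0.045]
round_tub 0.67 [231.  22.] [ 0.526 -0.162  0.045]
[321.29357082 196.20276603]
pos [ 0.408  -0.297   0.1935] y -69.92 w 0.0853 fz [-0.4 -0.1  0.7] shift [ -0.9  -0.3 142.5] turn z 0.1
```

View pics/w3.png

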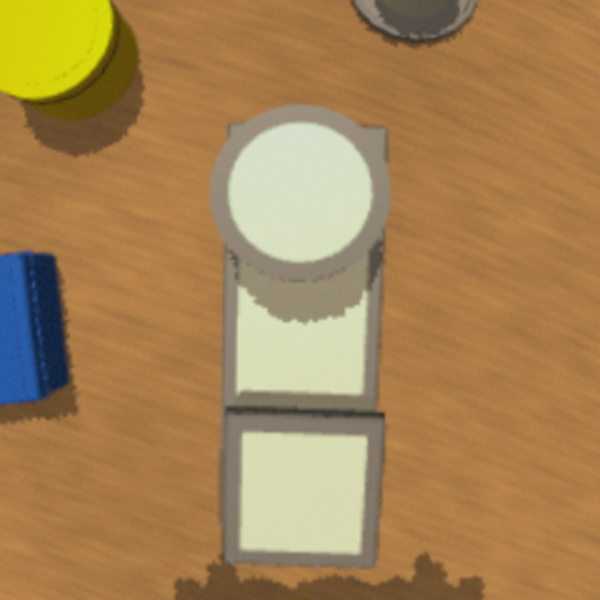

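The square lid is centred at (321.6,195.6), which matches the estimate, and turned about 2.5° clockwise from the tool. I'll descend with that turn and grip.

```bash
python3 -m inch '[0,0,2.5,-1,0,40,-1, 0,0,0,0,0,40,-1, 0,0,0,0,0,40,-1, 0,0,0,0,0,21,-1, 0,0,0,0,0,0,-0.5, 0,0,0,0,0,0,1, 0,0,0,0,0,0,1, 0,0,0,0,0,0,1]' 35;  python3 - <<'E'
from h import *
go([.407,-.297,.051],-70)
E
```

```text
t: 8.85
position: [0.4069, -0.2978, 0.0537]
ee_rot: [[0.954, 0.301, 0.001], [0.301, -0.954, -0.001], [0.001, 0.001, -1.0]]
ft_force: [0.3, -0.5, 2.4]
grip_width: 0.0518
finger_force: 38.2
pos [ 0.4069 -0.2978  0.0537] y -72.46 w 0.0518 fz [ 0.3 -0.5  2.4] shift [ 0.3 -0.7  2.7] turn z -2.5
```

```bash
python3 -m inch '[0,0,0,0,0,-30,1, 0,0,0,0,0,-50,1, 0,0,0,31.7,-36.2,-20,1, 0,0,0,31.7,-36.2,0,1, 0,0,0,31.7,-36.2,0,1, 0,0,0,31.7,-36.2,0,1, 0,0,0,31.7,-36.2,0,1, 0,0,0,31.7,-36.2,0,1]'; python3 -m inch '[0,0,0,31.7,-36.2,0,1, 0,0,-5.3,0,0,0,1, 0,0,0,0,0,40,1, 0,0,0,0,0,20,1,  0,0,0,0,0,0,1, 0,0,0,0,0,0,1, 0,0,0,0,0,0,1, 0,0,0,0,0,0,1]'; python3 - <<'E'
from h import *
p=robot.camera("wrist");save(p,"w4.png",(160,40,480,360),1.8)
for n in ("square_tub","square_tray"):
    for d in robot.landmark_of(n,p)[:2]: print(n,round(d["confidence"],2),np.round(d["point"]),np.round(wat(p,d["point"],.085 if n=="square_tub" else 0),3))
go([.542,.0107,.0117],-67.1)
E
```

```text
t: 9.85
position: [0.5227, -0.0315, 0.1532]
ee_rot: [[0.954, 0.301, 0.001], [0.301, -0.954, -0.0], [0.001, 0.0, -1.0]]
ft_force: [0.6, -1.2, -1.6]
grip_width: 0.0521
finger_force: 38.0
t: 10.85
position: [0.5421, 0.011, 0.0937]
ee_rot: [[0.922, 0.388, 0.002], [0.388, -0.922, 0.0], [0.001, 0.001, -1.0]]
ft_force: [0.7, 0.5, -1.1]
grip_width: 0.0516
finger_force: 37.8
square_tub 0.83 [320. 242.] [0.542 0.012 0.085]
square_tray 0.58 [322. 201.] [0.539 0.01  0.   ]
square_tray 0.22 [578. 232.] [ 0.615 -0.266  0.   ]
pos [0.5417 0.011  0.0931] y -67.17 w 0.0517 fz [-0.1 -0.6 -1.4] shift [ 0.1  0.4 81.4] turn z -0.1
```

View pics/w4.png

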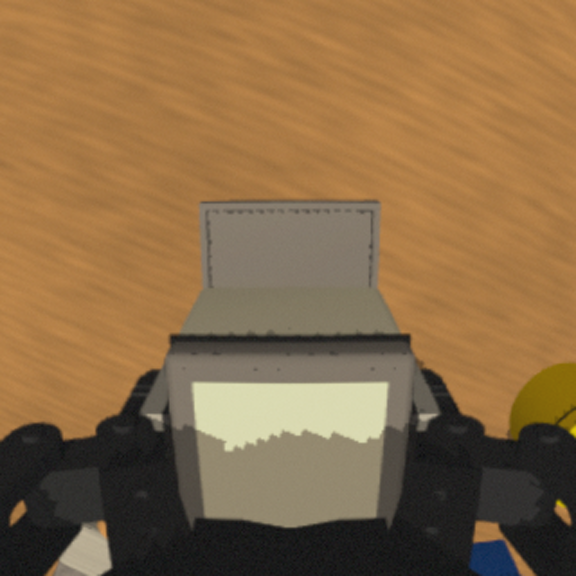

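The tub is square with the tray, whose visible rim spans columns 202–379 in the crop. I'll lower, release and rise.

```bash
python3 -m inch '[0,0,0,0,0,40,1, 0,0,0,0,0,25,1, 0,0,0,0,0,10,1, 0,0,0,0,0,5,1, 0,0,0,0,0,1,1, 0,0,0,0,0,0,1, 0,0,0,0,0,0,1, 0,0,0,0,0,0,1]'; python3 - <<'E'
from h import *
go([.542,.0107,.0117],-67.1)
E
```

```text
t: 12.0
position: [0.5418, 0.0111, 0.0122]
ee_rot: [[0.922, 0.388, 0.001], [0.388, -0.922, 0.0], [0.001, 0.0, -1.0]]
ft_force: [-0.3, 1.1, -1.8]
grip_width: 0.0517
finger_force: 37.9
pos [0.5418 0.0111 0.0122] y -67.17 w 0.0517 fz [-0.3  1.1 -1.8] shift [0.1 0.4 0.5] turn z -0.1
```

```bash
python3 -m inch '[0,0,0,0,0,0.6,1, 0,0,0,0,0,0,-1, 0,0,0,0,0,0,-1, 0,0,0,0,0,0,-1, 0,0,0,0,0,-25,-1, 0,0,0,0,0,-60,-1, 0,0,0,0,0,-60,-1, 0,0,0,0,0,-20,-1]';python3 -m inch '[0,0,0,-21,33.7,0,-1, 0,0,0,-21,33.7,0,-1, 0,0,0,-21,33.7,0,-1, 0,0,0,-21,33.7,0,-1, 0,0,0,-21,33.7,0,-1, 0,0,0,-21,33.7,0,-1, 0,0,0,-21,33.7,0,-1, 0,0,2.8,0,0,0,-1]'; python3 - <<'E'
from h import *
p=robot.camera("wrist");save(p,"w5.png",(160,0,480,300),1.8)
for n,z in dict(round_tub=.045,long_tub=0).items():
    for d in robot.landmark_of(n,p)[:2]: print(n,round(d["confidence"],2),np.round(d["point"]),np.round(wat(p,d["point"],z),3))
print(wproj(p,[.4975,-.2635,.095]))
go([.4975,-.2635,.0525],-70)
E
```

```text
t: 13.0
position: [0.5432, 0.0111, 0.1806]
ee_rot: [[0.922, 0.388, 0.006], [0.388, -0.922, 0.0], [0.006, 0.002, -1.0]]
ft_force: [0.6, -0.4, -0.8]
grip_width: 0.0854
finger_force: 0.0
t: 14.0
position: [0.497, -0.2658, 0.1758]
ee_rot: [[0.941, 0.338, -0.0], [0.338, -0.941, -0.0], [-0.0, 0.0, -1.0]]
ft_force: [0.5, 0.5, -0.6]
grip_width: 0.0853
finger_force: 0.0
round_tub 0.59 [318. 184.] [ 0.497 -0.263  0.045]
round_tub 0.56 [223. 108.] [ 0.536 -0.157  0.045]
long_tub 0.81 [163. 216.] [ 0.387 -0.102  0.   ]
[319.24184266 200.55878098]
pos [ 0.4974 -0.2636  0.176 ] y -69.96 w 0.0854 fz [ 0.   0.5 -0.5] shift [ 1.000e-01 -0.000e+00  1.235e+02] turn z 0.0
```

View pics/w5.png

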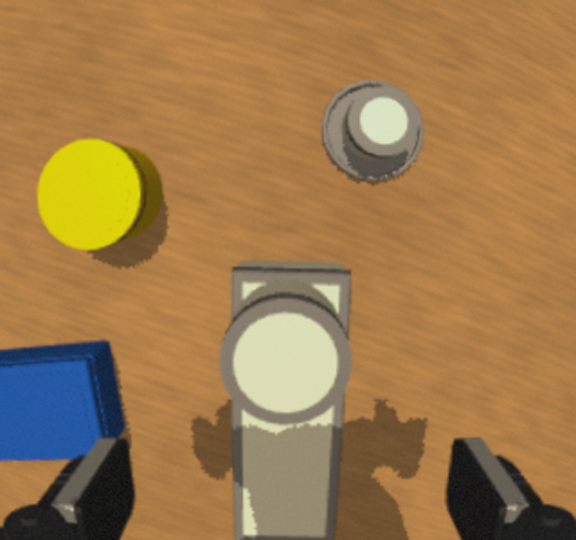

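The round lid is centred at (318.9,200.6), as predicted, and the small tub stands in its tray at (372,132 in the crop). I'll grip the round tub.

```bash
python3 -m inch '[0,0,0,0,0,40,-1, 0,0,0,0,0,40,-1, 0,0,0,0,0,30,-1, 0,0,0,0,0,13,-1, 0,0,0,0,0,0,-0.5, 0,0,0,0,0,0,1, 0,0,0,0,0,0,1, 0,0,0,0,0,0,1]' 35;  python3 - <<'E'
from h import *
go([.613,.270,.17],-70)
E
```

```text
t: 15.15
position: [0.4985, -0.2638, 0.0546]
ee_rot: [[0.939, 0.343, 0.002], [0.343, -0.939, -0.001], [0.002, 0.002, -1.0]]
ft_force: [0.2, 0.5, 6.5]
grip_width: 0.0552
finger_force: 37.8
pos [ 0.4985 -0.2638  0.0546] y -69.96 w 0.0552 fz [0.2 0.5 6.5] shift [ 290.6 -462.  -115.6] turn z 0.0
```

```bash
python3 -m inch '[0,0,0,0,0,-30,1, 0,0,0,0,0,-50,1, 0,0,0,20,-32,-25,1, 0,0,0,27,-43,-10,1, 0,0,0,27,-43,0,1, 0,0,0,27,-43,0,1, 0,0,0,27,-43,0,1, 0,0,0,27,-43,0,1]'; python3 - <<'E'
from h import *
print(robot.sense()["q"]); go([.613,.270,.17],-70)
E
```

```text
t: 16.15
position: [0.5586, 0.0233, 0.1682]
ee_rot: [[0.94, 0.342, -0.0], [0.342, -0.94, -0.0], [-0.0, 0.0, -1.0]]
ft_force: [0.5, -0.7, -2.0]
grip_width: 0.0552
finger_force: 37.8
[ 4.17326052e-02  1.96723332e-01 -9.34713026e-02  1.28066151e+00
 -2.49375081e-04  2.83384763e+00]
pos [0.5586 0.0233 0.1682] y -69.98 w 0.0552 fz [ 0.5 -0.7 -2. ] shift [ 135.6 -213.2   -1.9] turn z 0.0
```

```bash
python3 -m inch '[0,0,-10,0,0,0,1, 0,0,-10,0,0,0,1, 0,0,-10,0,0,0,1, 0,0,0,44.8,-23.4,0,1, 0,0,0,44.8,-23.4,0,1, 0,0,0,44.8,-23.4,0,1, 0,0,0,44.8,-23.4,0,1, 0,0,0,44.8,-23.4,0,1]'; python3 -m inch '[0,0,0,0,0,40,1, 0,0,0,0,0,30,1, 0,0,0,0,0,0,1, 0,0,0,0,0,0,1, 0,0,0,0,0,0,1, 0,0,0,0,0,0,1, 0,0,0,0,0,0,1, 0,0,0,0,0,0,1]'; python3 - <<'E'
from h import *
p=robot.camera("wrist");save(p,"w6.png",(160,40,480,360),1.8)
for n in ("round_tub","round_tray","long_tray"):
    for d in robot.landmark_of(n,p)[:2]: print(n,round(d["confidence"],2),np.round(d["point"]),np.round(wat(p,d["point"],.09 if n=="round_tub" else 0),3))
go([.613,.270,.0126],-40)
E
```

```text
t: 17.15
position: [0.6129, 0.27, 0.168]
ee_rot: [[0.642, 0.766, -0.0], [0.766, -0.642, -0.0], [-0.0, 0.0, -1.0]]
ft_force: [0.8, -1.2, -1.2]
grip_width: 0.0552
finger_force: 37.9
t: 18.15
position: [0.6129, 0.2686, 0.0984]
ee_rot: [[0.642, 0.766, 0.0], [0.766, -0.642, 0.0], [0.0, 0.0, -1.0]]
ft_force: [0.8, -0.5, -1.4]
grip_width: 0.0553
finger_force: 38.0
round_tub 0.8 [323. 242.] [0.614 0.269 0.09 ]
round_tray 0.68 [318. 196.] [0.611 0.271 0.   ]
long_tray 0.92 [209. 297.] [0.462 0.261 0.   ]
pos [0.6128 0.2686 0.0981] y -39.97 w 0.0551 fz [-0.2 -0.2 -0.8] shift [ 1.2 -0.7 85.5] turn z 0.0
```

View pics/w6.png

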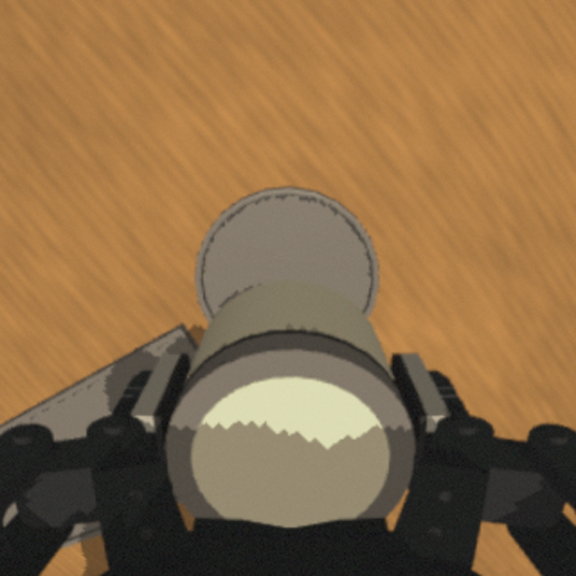

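The tub is upright and lined up with the round tray, centred at about (287,272) in the crop. I'll lower and release.

```bash
python3 -m inch '[0,0,0,1,-0.7,40,1, 0,0,0,0,0,28,1, 0,0,0,0,0,12,1, 0,0,0,0,0,4,1, 0,0,0,0,0,1,1, 0,0,0,0,0,0,1, 0,0,0,0,0,0,1, 0,0,0,0,0,0,1]'; python3 - <<'E'
from h import *
go([.613,.270,.0126],-40)
E
```

```text
t: 19.35
position: [0.6132, 0.2699, 0.0137]
ee_rot: [[0.642, 0.766, 0.001], [0.766, -0.642, 0.0], [0.001, 0.0, -1.0]]
ft_force: [0.2, 1.0, -2.0]
grip_width: 0.0554
finger_force: 38.0
pos [0.6132 0.2699 0.0137] y -39.97 w 0.0554 fz [ 0.2  1.  -2. ] shift [-0.  -0.2  1.1] turn z 0.0
```

```bash
python3 -m inch '[0,0,0,0,0,1,1, 0,0,0,0,0,0,-1, 0,0,0,0,0,0,-1, 0,0,0,0,0,0,-1, 0,0,0,0,0,-25,-1, 0,0,0,0,0,-60,-1, 0,0,0,0,0,-60,-1, 0,0,-10,0,0,-20,-1]'; python3 -m inch '[0,0,-10,0,0,0,-1, 0,0,-10,0,0,0,-1, 0,0,-10,0,0,0,-1, 0,0,-10,0,0,0,-1, 0,0,-10,0,0,0,-1, 0,0,-10,0,0,0,-1, 0,0,-10,0,0,0,-1, 0,0,-10,0,0,0,-1]'; python3 -m inch '[0,0,-10,0,0,0,-1, 0,0,-10,0,0,0,-1, 0,0,-10,0,0,0,-1, 0,0,-10,0,0,0,-1, 0,0,-10,0,0,0,-1, 0,0,-10,0,0,0,-1, 0,0,0,0,0,0,-1, 0,0,0,0,0,0,-1]' | head -2;  python3 - <<'E'
from h import *
print(robot.sense()["q"]); go([.452,-.28,.17],110)
E
```

```text
t: 20.35
position: [0.6144, 0.2704, 0.1823]
ee_rot: [[0.496, 0.868, 0.006], [0.868, -0.496, 0.003], [0.006, 0.004, -1.0]]
ft_force: [0.1, -0.2, -0.8]
grip_width: 0.0852
finger_force: 0.0
t: 21.35
position: [0.6129, 0.2698, 0.1771]
ee_rot: [[-0.77, 0.638, -0.0], [0.638, 0.77, -0.0], [0.0, -0.0, -1.0]]
ft_force: [-0.1, -0.7, -0.2]
grip_width: 0.0855
finger_force: 0.0
t: 22.35
position: [0.6129, 0.2698, 0.1772]
[4.14682493e-01 4.09506864e-01 2.12656019e-01 1.37401529e+00
 1.07512234e-05 6.78835734e-02]
pos [0.6129 0.2698 0.1772] y 109.87 w 0.0853 fz [ 0.8  0.  -0. ] shift [ 338.2 -462.4    7.2] turn z -0.1
```

```bash
python3 -m inch '[0,0,0,28.2,-38.5,0,-1, 0,0,0,28.2,-38.5,0,-1, 0,0,0,28.2,-38.5,0,-1, 0,0,0,28.2,-38.5,0,-1, 0,0,0,28.2,-38.5,0,-1, 0,0,0,28.2,-38.5,0,-1, 0,0,0,28.2,-38.5,0,-1, 0,0,0,28.2,-38.5,0,-1]'|head -2; python3 -m inch '[0,0,0,28.2,-38.5,0,-1, 0,0,0,28.2,-38.5,0,-1, 0,0,0,28.2,-38.5,0,-1, 0,0,0,28.2,-38.5,0,-1, 0,0,0,0,0,0,-1, 0,0,0,0,0,0,-1, 0,0,0,0,0,0,-1, 0,0,0,0,0,0,-1]'|head -2; python3 - <<'E'
from h import *
p=robot.camera("wrist");save(p,"w7.png",(160,0,480,300),1.8)
for d in robot.landmark_of("long_tub",p)[:3]: print(round(d["confidence"],2),np.round(d["point"]),np.round(wat(p,d["point"],0),3))
go([.452,-.28,.003],110)
p=robot.camera("top")
for d in robot.landmark_of("long_tub",p)[:3]: print(round(d["confidence"],2),np.round(d["point"]),np.round(at(p,d["point"],0),3))
E
```

```text
t: 23.35
position: [0.5059, -0.0982, 0.1774]
t: 24.35
position: [0.4536, -0.2792, 0.1773]
0.93 [318. 176.] [ 0.456 -0.281  0.   ]
0.59 [479. 175.] [ 0.389 -0.107  0.   ]
pos [ 0.4536 -0.2794  0.1773] y 110.1 w 0.0854 fz [ 0.  -0.4  0.1] shift [  1.7   0.  174.3] turn z 0.1
0.84 [356. 263.] [ 0.395 -0.108  0.   ]
0.68 [422. 239.] [ 0.456 -0.274  0.   ]
0.67 [454. 326.] [ 0.248 -0.339  0.   ]
```

View pics/w7.png

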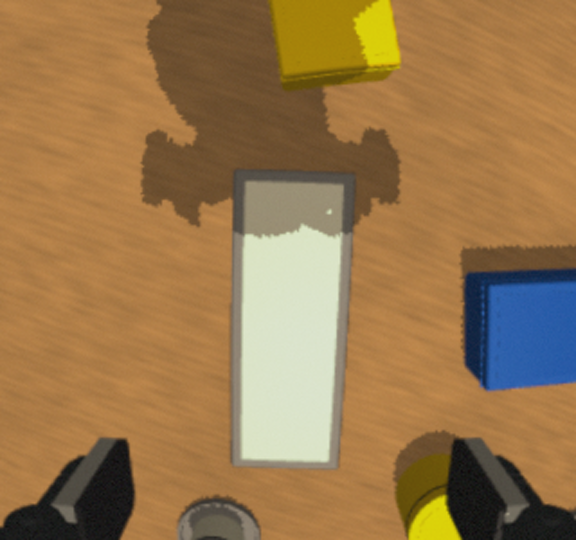

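The empty white tub has its lid corners at crop (235,170), (355,172), (340,467) and (234,465). I'll work out its centre and direction from those.

```bash
python3 - <<'E'
from h import *
p=robot.camera("wrist")
W=np.array([wat(p,(160+x/1.8,y/1.8),.045)[:2] for x,y in [(235,170),(355,172),(340,467),(234,465)]])
print(W,W.mean(0),cv2.minAreaRect((W*1000).astype(np.float32)))
a=(W[2]+W[3]-W[0]-W[1]);ang=np.degrees(np.arctan2(a[1],a[0]));print(ang)
go([*W.mean(0),.003],ang+90)
E
```

```text
[[ 0.38489515 -0.33208277]
 [ 0.36567782 -0.27696855]
 [ 0.5152858  -0.2263425 ]
 [ 0.53434615 -0.28210146]] [ 0.45005123 -0.27937382] ((450.0119934082031, -279.53497314453125), (158.12342834472656, 58.92644119262695), 18.695369720458984)
18.59361220165904
pos [ 0.4534 -0.2798  0.1772] y 110.07 w 0.0855 fz [-0.  -0.7  0.1] shift [  3.    1.6 174.2] turn z 1.5
```

```bash
python3 -m inch '[0,0,1.5,3,1.5,50,-1, 0,0,0,0,0,50,-1, 0,0,0,0,0,45,-1, 0,0,0,0,0,20,-1, 0,0,0,0,0,7,-1, 0,0,0,0,0,0,-0.6, 0,0,0,0,0,0,1, 0,0,0,0,0,0,1]' 60; python3 -m inch '[0,0,0,0,0,0,1, 0,0,0,0,0,0,1, 0,0,0,0,0,0,1, 0,0,0,0,0,-10,1, 0,0,0,0,0,-40,1, 0,0,0,0,0,-50,1, 0,0,0,0,0,-40,1, 0,0,0,0,0,0,1]'; python3 - <<'E'
from h import *
go([.4625,.2605,.145],79.6)
E
```

```text
t: 25.6
position: [0.4508, -0.2803, 0.0065]
ee_rot: [[-0.948, -0.318, 0.002], [-0.318, 0.948, -0.001], [-0.002, -0.002, -1.0]]
ft_force: [1.4, -0.9, 3.5]
grip_width: 0.0591
finger_force: 66.2
t: 26.6
position: [0.4514, -0.2807, 0.1486]
ee_rot: [[-0.948, -0.318, 0.005], [-0.318, 0.948, -0.003], [-0.004, -0.005, -1.0]]
ft_force: [0.3, -0.1, -3.8]
grip_width: 0.0592
finger_force: 66.6
pos [ 0.4514 -0.2807  0.1486] y 108.53 w 0.0592 fz [ 0.3 -0.1 -3.8] shift [-182.5  509.6    1.9] turn z 28.9
```

```bash
python3 -m inch '[0,0,0,-10,28,0,1, 0,0,0,-15,42,0,1, 0,0,0,-15,42,0,1, 0,0,0,-15,42,0,1, 0,0,0,-15,42,0,1, 0,0,0,-15,42,0,1, 0,0,0,-15,42,0,1, 0,0,0,-15,42,0,1]'|head -2; python3 -m inch '[0,0,0,-15,42,0,1, 0,0,0,-15,42,0,1, 0,0,0,-15,42,0,1, 0,0,0,-15,42,0,1, 0,0,0,-7.5,20,0,1, 0,0,9.6,-15,41.6,0,1, 0,0,9.6,0,0,0,1, 0,0,9.7,0,0,0,1]';  python3 - <<'E'
from h import *
go([.4625,.2605,.1],79.6)
E
```

```text
t: 27.6
position: [0.4553, 0.0634, 0.1433]
t: 28.6
position: [0.4612, 0.3056, 0.1435]
ee_rot: [[-0.983, 0.185, -0.002], [0.185, 0.983, -0.002], [0.002, -0.003, -1.0]]
ft_force: [0.2, -0.4, -3.7]
grip_width: 0.0594
finger_force: 66.8
pos [0.4612 0.3056 0.1435] y 79.35 w 0.0594 fz [ 0.2 -0.4 -3.7] shift [ -9.7 -44.   43.6] turn z -0.3
```

```bash
python3 -m inch '[0,0,0,-5,-22,0,1, 0,0,-0.2,-4.7,-22,0,1, 0,0,0,0,0,30,1, 0,0,0,0,0,30,1, 0,0,0,0,0,0,1, 0,0,0,0,0,0,1, 0,0,0,0,0,0,1, 0,0,0,0,0,0,1]'; python3 - <<'E'
from h import *
p=robot.camera("wrist");save(p,"w8.png")
go([.4625,.2605,.0095],79.6)
E
```

```text
t: 29.6
position: [0.464, 0.2613, 0.0862]
ee_rot: [[-0.984, 0.176, 0.001], [0.176, 0.984, 0.001], [-0.001, 0.001, -1.0]]
ft_force: [0.1, -1.2, -4.8]
grip_width: 0.059
finger_force: 66.7
pos [0.4639 0.2612 0.086 ] y 79.85 w 0.0593 fz [ 0.   0.1 -3.4] shift [ 1.3 -1.  76.5] turn z 0.3
```

View pics/w8.png

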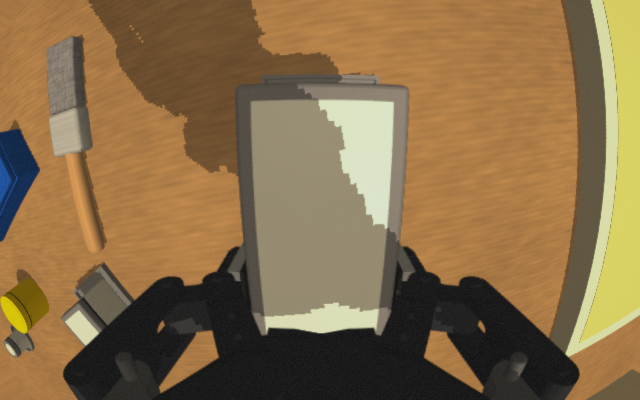

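The tub is centred over the long tray, whose end shows at row 78, columns 265–376. I'll lower it.

```bash
python3 -m inch '[0,0,0.2,1,-0.7,30,1, 0,0,0,0,0,25,1, 0,0,0,0,0,12,1, 0,0,0,0,0,5,1, 0,0,0,0,0,2,1, 0,0,0,0,0,1,1, 0,0,0,0,0,0,1, 0,0,0,0,0,0,1]'; python3 - <<'E'
from h import *
go([.4625,.2605,.0095],79.6)
E
```

```text
t: 30.65
position: [0.4626, 0.2606, 0.0106]
ee_rot: [[-0.984, 0.18, 0.001], [0.18, 0.984, 0.0], [-0.0, 0.0, -1.0]]
ft_force: [0.8, -0.3, -3.8]
grip_width: 0.0598
finger_force: 67.0
pos [0.4626 0.2606 0.0106] y 79.63 w 0.0598 fz [ 0.8 -0.3 -3.8] shift [ 0.1 -0.1  1.1] turn z 0.0
```

```bash
python3 -m inch '[0,0,0,0,0,1,1, 0,0,0,0,0,0,1, 0,0,0,0,0,0,-1, 0,0,0,0,0,0,-1, 0,0,0,0,0,0,-1, 0,0,0,0,0,-25,-1, 0,0,0,0,0,-60,-1, 0,0,0,0,0,-60,-1]'|head -2;  python3 -m inch '[0,0,0,40,0,-30,-1, 0,0,0,40,0,-30,-1, 0,0,0,40,0,0,-1, 0,0,0,40,0,0,-1, 0,0,0,0,-40,0,-1, 0,0,0,0,-50,0,-1, 0,0,0,0,-50,0,-1, 0,0,0,0,-50,0,-1]'; python3 - <<'E'
from h import *
p=robot.camera("top");save(p,"top2.png",(150,80,480,310),2.4)
E
```

```text
t: 31.65
position: [0.462, 0.2602, 0.1555]
t: 32.65
position: [0.2702, 0.1012, 0.2143]
ee_rot: [[-0.984, 0.179, 0.001], [0.179, 0.984, 0.0], [-0.001, 0.0, -1.0]]
ft_force: [0.8, -0.5, 0.2]
grip_width: 0.0856
finger_force: 0.0
```

View pics/top2.png

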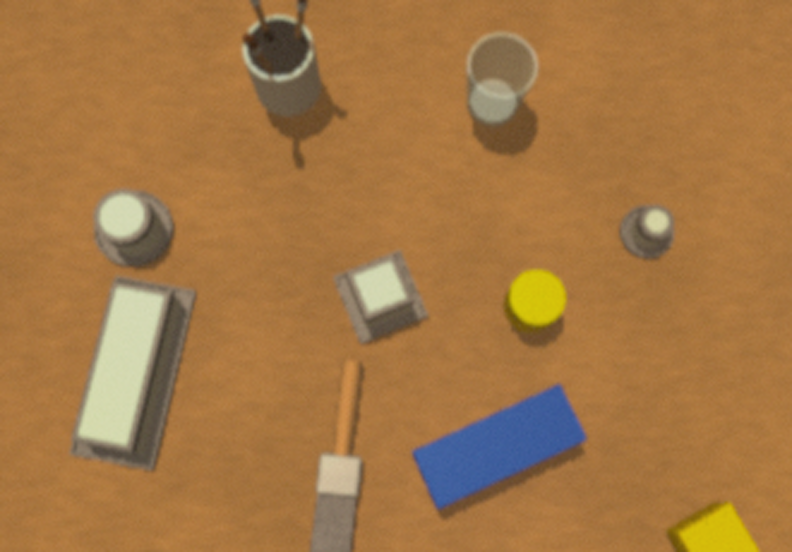

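All four tubs stand in their trays: round (123,217), long (123,365), square (382,287) and small (656,222). Their offsets match the perspective lean, and the glass and jar look undisturbed.

```bash
python3 -c "
from bench import robot
print(robot.hand_in())"
```

```text
the job is handed in; nothing more can be done
None
```

The job is handed in: all four tubs stand flat and upright in their own trays in the last top view, and the glass and brush jar were not touched; it took about 33 s of the 120 s, and no verdict was returned.

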